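# Set the kiln programme and start the firing

### The arm

A 6-joint arm with a two-finger parallel gripper is mounted at the origin on the work surface. World frame = base frame: x ahead of the robot, y to its left, z up, the work surface at z = 0. Lengths are in m, angles in rad, forces in N, time in s.
With the tool pointing down it reaches from about 0.225 to 0.875 m from the base axis. Payload 3.4 kg.
Tool frame: the origin (TCP) lies midway between the tips of the shut fingers; the grasp point (between the pads) lies 19 mm behind it; z points along the fingers, y is the line along which they close (so a half turn about z gives the same grasp; the last joint's range is limited). The gripper opens to 85 mm and grips with 20 to 120 N. Pads are 22 mm wide; open, the fingers measure 114 mm over their backs; the gripper's body (76 mm by 85 mm) begins 54 mm behind the grasp point. The pads swing forward as they close: fully open they stand 13 mm farther back than shut.
Start: joints at [-1.333, 0.276, 1.505, -0, 1.361, -0.121], TCP at [0.202, -0.538, 0.231] pointing down, gripper open.
Joint ranges: [-2.89, 2.89], [-0.75, 2.08], [0.22, 2.7], [-1.18, 4.32], [0.11, 2.71], [-2.7, 2.7]. Speed limits (rad/s): [2.57, 2.57, 3.14, 3.14, 3.14, 3.14].

### API

Orientations are given as a rotation vector (axis times angle).
In Python, from workcell import telemetry, grab_frame, camera_info, workorder gives the robot as it stands.
- The arm moves only by the tool arm_command, never from a script. Its argument "rows" is a list of rows, each a list of 3 entries, a list of its own where there are three numbers: the shift along the tool's x, y, z in cm, then the turn, a rotation vector about the tool's x, y, z in degrees, then the gripper's target within -1 to 1 (shut at 1, half-way at 0, fully open at -1). A call has exactly 10 rows; each row shifts and turns the commanded pose from where the row before left it, along the tool's axes as they then stand; what a row does not reach is not made up. A row lasts 1/12 s, in which the tool goes at most 41.7 mm and 7.16 degrees, less where a joint would pass 70% of its speed; a pose out of reach is approached as far as the arm can. A call with a gripper value outside its range is refused whole. The fingers move at their own pace and stop on an object; "squeeze" is the grip in N (left out, the last holds). Time passes only in rows, so rows that do not move let the fingers close, or fill a call up. It gives the time, the measured TCP pose, the force, the opening and the grip force at its end, in the units of the state.
- telemetry.read_state(): the state, without advancing time (a new reading comes with each control period).
- grab_frame(name): name is "scene" or "top" or "wrist"; returns the picture (420x560x3 uint8, red, green, blue); there is no depth.
- camera_info(name): a dict with "vfov" (degrees; the focal length in pixels is half the picture's height over the tangent of half this angle, whatever the lens; pixels are square), "cx", "cy" (the principal point, pixels), "rvec" (rotation vector, rad) and "tvec" (3), from world to camera coordinates, as OpenCV has them; the wrist camera has in their place "hand_eye" (4x4, takes a point from camera to tool coordinates, whose origin is the TCP and whose axes are the flange's). Camera axes: x right, y down, z forward; pixel columns grow to the right and rows downward; lengths in m; the calibration is good to about 2 mm. A picture is of the moment at which its call begins: read the wrist's pose just before it. camera_info takes no time and is no camera call.
- workorder.finish_job(): hands the job in; it is judged then, once.
The state is a dict: "time_s": time; "joints": joint angles; "joint_velocities": joint speeds; "effort": joint torques, N m; "ee_pos": TCP position; "ee_rot": TCP orientation; "wrist_force": force on the tool from outside, world axes, zero at the start; "moment": the same for the moment, N m; "gripper_width": finger opening in m; "finger_force": force on a finger pad.
Only numpy, scipy, OpenCV 4.12 (cv2) and the standard library are available. Lean on these libraries where they do the work, as an engineer would, in place of code of your own. Each camera call takes 0.05 s, during which the arm holds its last target. There are 200 camera calls.

### The job

Get the classroom kiln going: push the controller's black dial down gently, just until it bottoms (never force it), and turn it until its pointer is on the click at the orange disc, and let it spring back up there. Then throw the green-tipped start lever all the way over, away from the robot's side, and let go. Leave the clay bowl, the plastic tub and the wooden knife where they are.

Things in the scene. Friction and masses are not known exactly. Their poses are not given: they have to be found in the camera images.
- controller: Grey kiln controller case, fixed, on rubber feet over a thin hardboard sheet (its underside 6 to 18 mm above the table), 180 (x) x 270 (y) x 75 mm high, dark flat panel on top. Origin: centre of its underside; x points from its louvred front (robot's side) to its back, z up. In its frame the dial's axis stands at x 0, y +55 mm, the start lever's pivot at x 0, y -75 mm.
- dial (a joint): Dial angle (rad): 0 with the pointer to the controller's -x, growing counter-clockwise from above. Clicks every pi/6 from -5pi/6 to 5pi/6, each with a white tick; stops at +-2.8, so it cannot pass the back. Starts within a click of 0 (rarely stuck between two clicks until pressed). Locked while up; turns only while pressed down (about 0.1 Nm to pass a click); let go, it rises and locks on the nearest click.
- dial_press (a joint): How far the dial is pressed down (m): 0 up and locked, 0.008 fully down on its stop. It must be 7 mm down or more to turn. The spring takes 6 N to start and 10 N fully down; a push of about 12 to 18 N, kept up while turning, is right.
- dial_seat (a joint): How far the dial's seat gives way under too hard a push (m), beyond the 8 mm of dial_press: 0 up to 12 N, then 6 N per mm, end at 6 mm. Over 3 mm (30 N) the dial has been forced.
- dial_grip (a point): On the dial's vertical axis, 34 mm above the panel when up. The dial's grip is a black knurled round knob, 36 mm across, from 10 to 50 mm above the panel, over a disc of 27 mm radius whose top is at 12 mm (all 8 mm lower when pressed); grips on it slip if one tries to turn it locked. A white line runs from its centre down its side: the pointer. Turns with the dial; -x to the pointer.
- dial_pointer (a point): Point on the line of the pointer, 48 mm from the dial's axis, turning with the dial: on the click of a disc it lies above that disc's centre.
- disc_orange: Orange disc, 14 mm across, 3 mm thick, fixed on the panel 48 mm from the dial's axis: it marks the programme wanted. Origin: centre of its underside. The four discs lie at the clicks dial = -5pi/6, -4pi/6, 4pi/6 and 5pi/6, in an order that changes.
- disc_blue: Blue disc of the same size, another programme.
- disc_white: White disc of the same size, another programme.
- disc_yellow: Yellow disc of the same size, another programme.
- start_lever (a joint): Start lever angle (rad): 0 leaning to the controller's front (-x), 1.0 thrown fully over to its back (+x), against its stop. Starts between 0 and 0.15; stays where it is left; needs about 1 N at the tip.
- start_lever_tip (a point): Centre of the lever's green ball (26 mm across), on a steel rod 10 mm thick, 60 mm from a pivot that lies 22 mm above the panel and runs along the controller's y; so it swings in the controller's x-z plane. Its black base block is 70 (x) x 50 (y) x 25 mm high.
- clay_bowl: Unfired grey-brown clay bowl with a coiled rim, 125 mm across, 52 mm high, loose on the table to the controller's +y side. Leave it alone. Origin: centre of its underside.
- plastic_tub: Clear empty plastic tub, 110 mm across, 60 mm high, loose, to the controller's -y side. Leave it alone. Origin: centre of its underside.
- wood_knife: Wooden modelling knife, about 170 x 16 x 9 mm, lying loose in front of the controller. Leave it alone. Origin: under the middle of its handle; it lies along its x.

How it is judged:
On the way, in this order (a step that is already met when the one before it is completed fails the run):
1. the dial stands up again on the orange disc's click, the start lever not yet thrown (horizontal distance between dial_pointer and disc_orange below 0.009 m and value of joint dial_press below 0.0025 m and value of joint start_lever below 0.4 rad), for 0.2 s.
2. the start lever is thrown over (value of joint start_lever above 0.85 rad), for 0.2 s.
At the end, for the whole second after the job is handed in: The dial's pointer is within 9 mm (at 48 mm radius) of the orange disc's centre, the dial is up (pressed less than 2.5 mm), the start lever is past 0.85 rad, and bowl, tub and knife lie within 20 mm of where they began (horizontal distance between dial_pointer and disc_orange below 0.009 m and value of joint dial_press below 0.0025 m and value of joint start_lever above 0.85 rad and distance of each of clay_bowl, plastic_tub, wood_knife from where it was at the start of the episode below 0.02 m); the robot touches nothing.
It fails at once if the dial is forced down: pushed with over about 30 N (value of joint dial_seat above 0.003 m).
It fails at once if the clay bowl is moved 20 mm or more (distance of clay_bowl from where it was at the start of the episode above 0.02 m).
It fails at once if the plastic tub is moved 20 mm or more (distance of plastic_tub from where it was at the start of the episode above 0.02 m).
It fails at once if the wood knife is moved 20 mm or more (distance of wood_knife from where it was at the start of the episode above 0.02 m).
It also fails if it takes over 51 s, if anything falls off the work surface, if the arm or the gripper's body presses on something with over 40 N, if the wrist force passes 120 N, or if a joint passes its speed limit or range.

## Working session

There is one attempt and no reset: what is moved stays moved. The work goes in short steps, Python scripts to look and compute and a tool call to move; the robot and the scene stay as the last step left them, time stands still between calls to the robot, and variables do not carry over. Pictures are saved under pics/ and viewed, at most 10 in all, crops included, and the job is handed in when it is done.

Besides the shell and the picture viewer there is one more tool, called after "Call:" in YAML: its name, and indented under it one key for each argument. arm_command: Moves the arm, as the interface text tells. Its arguments: {"type":"object","properties":{"rows":{"type":"array","items":{"type":"array"}},"squeeze":{"type":"number"}},"required":["rows"]}

```bash
mkdir -p pics; ls; cat > h.py <<'E'
import numpy as np, cv2
from scipy.spatial.transform import Rotation as R
from workcell import telemetry, grab_frame, camera_info, workorder
def ext(n,st=None):
    c=camera_info(n); f=210/np.tan(np.radians(c['vfov'])/2)
    if 'hand_eye' in c:
        T=np.eye(4);T[:3,:3]=R.from_rotvec(st['ee_rot']).as_matrix();T[:3,3]=st['ee_pos']
        M=T@np.array(c['hand_eye']); return f,c['cx'],c['cy'],M[:3,:3],M[:3,3]
    Rm=R.from_rotvec(c['rvec']).as_matrix(); return f,c['cx'],c['cy'],Rm.T,-Rm.T@np.array(c['tvec'])
def ray(n,uv,z,st=None):
    f,cx,cy,Rm,o=ext(n,st); d=Rm@np.array([(uv[0]-cx)/f,(uv[1]-cy)/f,1]); return o+d*(z-o[2])/d[2]
def proj(n,p,st=None):
    f,cx,cy,Rm,o=ext(n,st); q=Rm.T@(np.array(p)-o); return np.array([cx+f*q[0]/q[2],cy+f*q[1]/q[2]])
def save(n,name):
    im=grab_frame(n); cv2.imwrite(f'pics/{name}.png',im[:,:,::-1]); return im
E
python3 - <<'E'
from h import *
s=telemetry.read_state(); print(s)
a=save('top','top0');b=save('scene','scene0')
for n in('top','scene','wrist'):print(n,camera_info(n))
E
```

```text
pics
{'time_s': 0.0, 'joints': array([-1.33298596e+00,  2.76612027e-01,  1.50616540e+00, -6.60455461e-06,
        1.36070493e+00, -1.21000803e-01]), 'joint_velocities': array([-2.86136707e-04, -6.02729578e-06,  3.08417601e-04, -1.37692120e-03,
        1.16535404e-03,  1.35472207e-03]), 'effort': array([ 3.93081464e-04, -4.16770899e+01, -2.45806646e+01, -3.48990341e-05,
        1.13525291e-02,  4.17999416e-06]), 'ee_pos': array([ 0.2017806 , -0.53784983,  0.23041715]), 'ee_rot': array([-3.08931367e+00, -5.60266218e-01,  1.83283456e-04]), 'wrist_force': array([-0.19193294,  0.28497794, -0.23392303]), 'moment': array([0.02149871, 0.00083836, 0.0444826 ]), 'finger_force': 0.0, 'gripper_width': 0.08571624210952188}
top {'vfov': 50.96621735857916, 'cx': 275.2345070166743, 'cy': 203.49492345755237, 'rvec': array([ 2.20336445, -2.17157806,  0.10368539]), 'tvec': array([0.00914809, 0.55278552, 1.08126546])}
scene {'vfov': 48.83293791582713, 'cx': 280.3398614944937, 'cy': 206.69805707187317, 'rvec': array([ 0.60025535,  2.56254594, -1.31718487]), 'tvec': array([ 0.49637989, -0.06405854,  1.24496316])}
wrist {'vfov': 67.13494126843753, 'cx': 273.51104761506946, 'cy': 212.66759720458307, 'hand_eye': array([[-1.48822224e-05, -9.47910463e-01, -3.18536895e-01,
         8.14386045e-02],
       [ 9.99999583e-01, -3.05015156e-04,  8.60951575e-04,
        -4.10444108e-04],
       [-9.13263588e-04, -3.18536750e-01,  9.47910072e-01,
        -1.42220955e-01],
       [ 0.00000000e+00,  0.00000000e+00,  0.00000000e+00,
         1.00000000e+00]])}
```

View pics/top0.png

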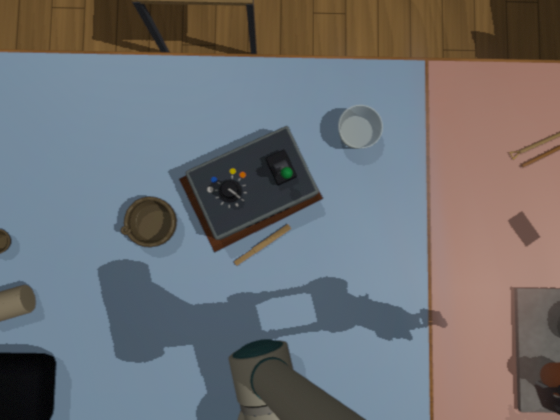

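View pics/scene0.png

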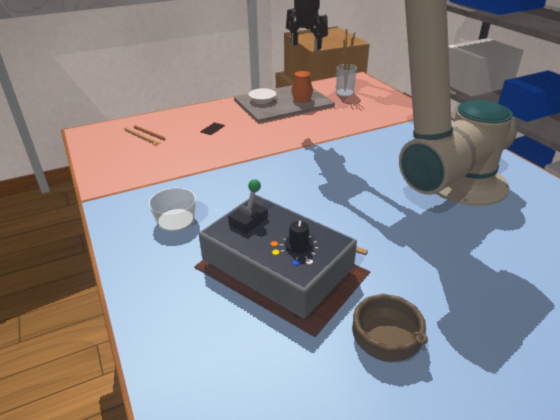

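The top view shows the controller's panel centred near (252,183), white and blue discs at (210,190) and (214,180), yellow at (233,171), orange at (242,175), and the green ball at (287,173). Orange is at +4π/6. The knife is in front at (262,245), the bowl on the left and the tub on the right. I'll fit the pose from the discs in both views.

```bash
cat > fit.py <<'E'
from h import *
from scipy.optimize import least_squares
A={'white':-5,'blue':-4,'orange':4,'yellow':5}   # overwritten order, in pi/6
def disc(k): a=A[k]*np.pi/6; return np.array([-.048*np.cos(a),.055-.048*np.sin(a),.078])
def toW(p,q): c,s=np.cos(q[3]),np.sin(q[3]); return np.array([q[0]+c*p[0]-s*p[1],q[1]+s*p[0]+c*p[1],q[2]+p[2]])
def cent(im,near,rad,hue):
    hsv=cv2.cvtColor(im,cv2.COLOR_RGB2HSV).astype(int); vv,uu=np.mgrid[:420,:560]
    m=(np.hypot(uu-near[0],vv-near[1])<rad)
    if hue is None: m&=(hsv[...,1]<70)&(hsv[...,2]>110)
    else: m&=(abs(hsv[...,0]-hue[0])<hue[1])&(hsv[...,1]>120)&(hsv[...,2]>80)
    return (np.array([uu[m].mean(),vv[m].mean()]) if m.any() else None), m.sum()
H={'white':None,'blue':(115,15),'orange':(9,7),'yellow':(27,8),'green':(65,20)}
E
python3 - <<'E'
from fit import *
N={'top':{'white':(210,190),'blue':(214,180),'yellow':(233,171),'orange':(242,175)},
 'scene':{'white':(309,262),'blue':(295,263),'yellow':(276,253),'orange':(274,244)}}
ims={n:cv2.imread(f'pics/{n}0.png')[:,:,::-1].copy() for n in N}
obs=[]
for n in N:
  for k,p in N[n].items():
    c,m=cent(ims[n],p,5,H[k]); print(n,k,c,m)
    if c is not None: obs.append((n,k,c))
  g=cent(ims[n],(287,173) if n=='top' else (255,186),9,H['green']);print('ball',g)
def res(q): return np.concatenate([proj(n,toW(disc(k),q))-c for n,k,c in obs]+[[(q[2]-.012)/.006]])
r=least_squares(res,[.5,0,.012,.3]);print(r.x,np.degrees(r.x[3]));print(r.fun.round(1))
q=r.x; print('dial',toW([0,.055,.109],q),'pivot',toW([0,-.075,.097],q),'knife',ray('top',(262,245),.005))
big=np.hstack([cv2.resize(ims['top'][120:250,170:330],None,fx=2.5,fy=2.5,interpolation=cv2.INTER_CUBIC),cv2.resize(ims['scene'][170:300,200:360],None,fx=2.5,fy=2.5,interpolation=cv2.INTER_CUBIC)])
cv2.imwrite('pics/crop0.png',big[:,:,::-1])
E
```

```text
top white [208.8        189.13333333] 15
top blue [213.41935484 178.74193548] 31
top yellow [232.22857143 170.57142857] 35
top orange [242.11111111 174.22222222] 27
ball (array([287.08955224, 171.91044776]), np.int64(67))
scene white [308.88235294 261.23529412] 34
scene blue [295.37837838 262.32432432] 37
scene yellow [275.33333333 251.75      ] 36
scene orange [273.94285714 243.42857143] 35
ball (array([253.60526316, 184.44736842]), np.int64(76))
[0.5988064  0.0748629  0.01611187 0.45922827] 26.3118414843182
[  4.6  -9.6  -3.7  10.7  -0.3   0.2  -0.2   0.1 -13.5   1.2  13.2  -1.2
  -0.3   0.3  -0.4   0.3   0.7]
dial [0.57442729 0.12416462 0.12511187] pivot [0.63205063 0.00763329 0.11311187] knife [0.44842934 0.04886248 0.005     ]
```

View pics/crop0.png

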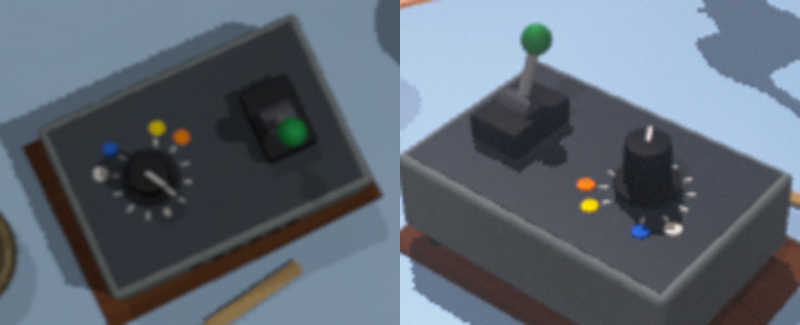

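The crops show the white disc at -4π/6 and blue at -5π/6 (I had them swapped), and orange and yellow as assumed. The pointer is roughly at +π/6. Refitting.

```bash
sed -i "s/'white':-5,'blue':-4/'white':-4,'blue':-5/" fit.py; python3 - <<'E'
from fit import *
obs=[('top','white',(208.8,189.1)),('top','blue',(213.4,178.7)),('top','yellow',(232.2,170.6)),('top','orange',(242.1,174.2)),
('scene','white',(308.9,261.2)),('scene','blue',(295.4,262.3)),('scene','yellow',(275.3,251.75)),('scene','orange',(273.9,243.4))]
def res(q): return np.concatenate([proj(n,toW(disc(k),q))-c for n,k,c in obs]+[[(q[2]-.012)/.006]])
q=least_squares(res,[.5,0,.012,.3]).x;print(q,np.degrees(q[3]),res(q).round(1))
print('dial',toW([0,.055,.109],q),'pivot',toW([0,-.075,.097],q))
def rb(a): p=toW([.06*np.sin(a[0]-.5),-.075,.097+.06*np.cos(a[0]-.5)],q); return np.r_[proj('top',p)-(287.1,171.9),proj('scene',p)-(253.6,184.4)]
b=least_squares(rb,[.1]);print('lever',b.x,b.fun)
c,s=toW([0,.055,.125],q),None
for k in range(-2,4):
  a=k*np.pi/6;print(k,(proj('top',toW([-.016*np.cos(a),.055-.016*np.sin(a),.125],q))-(170,120))*2.5)
print('c',(proj('top',c)-(170,120))*2.5)
s=telemetry.read_state();Rm=R.from_rotvec(s['ee_rot']).as_matrix();print(Rm.round(3))
E
```

```text
[0.59779137 0.07531708 0.01680698 0.44059587] 25.244284021145017 [ 0.5 -0.1 -0.2  0.5 -0.3  0.2 -0.3  0.3 -0.4  0.1 -0.2  0.1 -0.2  0.
 -0.1 -0.   0.8]
dial [0.57433505 0.12506445 0.12580698] pivot [0.62977725 0.00747975 0.11380698]
lever [0.11036437] [-1.57684225  0.49706758  0.38169487  1.36613438]
-2 [134.17749673 186.43950224]
-1 [142.85273402 189.69582816]
0 [152.03418555 188.19324487]
1 [159.25409925 182.33863329]
2 [162.57779474 173.70935769]
3 [161.12215512 164.62197409]
c [144.74380445 171.95597809]
[[ 0.936  0.351 -0.   ]
 [ 0.351 -0.936  0.002]
 [ 0.    -0.002 -1.   ]]
```

Fit residuals are about 0.3 px, with the panel at z≈0.092 (in range). The dial is at +30°, so it needs +90° counter-clockwise (tool z −90°). The lever is near 0.11. Moving above the dial.

Call:
arm_command:
  rows:
    - [[2.9, -2.45, -0.1], [0, 0, 0], -1]
    - [[2.9, -2.45, -0.1], [0, 0, 0], -1]
    - [[2.9, -2.45, -0.1], [0, 0, 0], -1]
    - [[2.9, -2.45, -0.1], [0, 0, 0], -1]
    - [[2.9, -2.45, -0.1], [0, 0, 0], -1]
    - [[2.9, -2.45, -0.1], [0, 0, 0], -1]
    - [[2.9, -2.45, -0.1], [0, 0, 0], -1]
    - [[2.9, -2.45, -0.1], [0, 0, 0], -1]
    - [[2.9, -2.45, -0.1], [0, 0, 0], -1]
    - [[2.9, -2.45, -0.1], [0, 0, 0], -1]
  squeeze: 60

```text
time_s: 0.93
ee_pos: [0.3877, -0.2053, 0.2412]
ee_rot: [-3.091, -0.56, 0.0]
wrist_force: [0.4, -0.3, 0.7]
gripper_width: 0.0852
finger_force: 0.0
```

Call:
arm_command:
  rows:
    - [[2.9, -2.45, -0.1], [0, 0, 0], -1]
    - [[2.9, -2.45, -0.1], [0, 0, 0], -1]
    - [[2.9, -2.45, -0.1], [0, 0, 0], -1]
    - [[2.9, -2.45, -0.1], [0, 0, 0], -1]
    - [[2.9, -2.45, -0.1], [0, 0, 0], -1]
    - [[2.9, -2.45, -0.1], [0, 0, 0], -1]
    - [[2.9, -2.45, -0.1], [0, 0, 0], -1]
    - [[2.9, -2.45, -0.1], [0, 0, 0], -1]
    - [[2.9, -2.45, -0.1], [0, 0, 0], -1]
    - [[0, 0, 0], [0, 0, 0], -1]

```text
time_s: 1.77
ee_pos: [0.5573, 0.0968, 0.2496]
ee_rot: [-3.086, -0.568, -0.004]
wrist_force: [0.3, -0.8, 0.8]
gripper_width: 0.0857
finger_force: 0.0
```

```bash
cat > wr.py <<'E'
from fit import *
import sys
q=np.array([0.59779,0.07532,0.01681,0.44060])
s=telemetry.read_state(); im=save('wrist',sys.argv[1])
print(s['time_s'],s['ee_pos'],s['joints'].round(2),s['wrist_force'])
Rm=R.from_rotvec(s['ee_rot']).as_matrix(); print(Rm.round(3))
for k in A:
  p=proj('wrist',toW(disc(k),q),s);c=cent(im,p,22,H[k]);print(k,p.round(1),c, None if c[0] is None else (ray('wrist',c[0],q[2]+.078,s)-toW(disc(k),q)).round(4))
print('dialtop',proj('wrist',toW([0,.055,.125],q),s))
g=toW([0,.055,.109],q);print('tool cm to dial:',100*Rm.T@(g-s['ee_pos']))
E
python3 wr.py w1
```

```text
1.7667 [0.55726655 0.09682865 0.24956738] [0.05 0.25 1.5  0.   1.39 1.25] [ 0.28142157 -0.80189093  0.80068758]
[[ 0.935  0.356  0.002]
 [ 0.356 -0.935  0.004]
 [ 0.003 -0.003 -1.   ]]
white [205.5 146.5] (array([207.29591837, 147.47959184]), np.int64(196)) [-0.0003 -0.0018  0.    ]
blue [221.9 125.4] (array([222.61691542, 125.68159204]), np.int64(201)) [-0.     -0.0007  0.    ]
orange [295.2 139.5] (array([295.68421053, 139.31578947]), np.int64(38)) [ 0.0003 -0.0004  0.    ]
yellow [274.7 121.1] (array([274.98019802, 121.3019802 ]), np.int64(202)) [-0.     -0.0003  0.    ]
dialtop [248.94128508 179.43328677]
tool cm to dial: [ 2.55720254 -1.99219803 12.39103466]
```

View pics/w1.png

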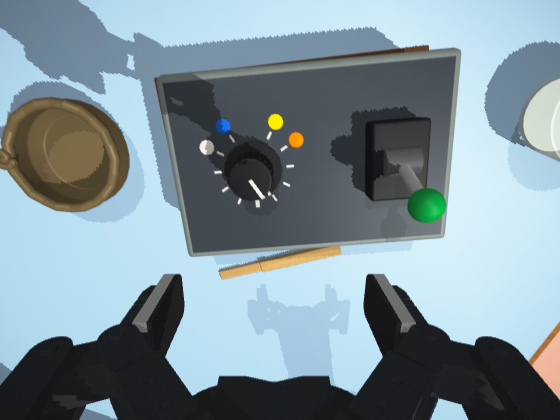

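```bash
python3 - <<'E'
from fit import *
q=np.array([0.59779,0.07532,0.01681,0.44060])
s=telemetry.read_state(); im=cv2.imread('pics/w1.png')
big=cv2.resize(im[120:230,190:330],None,fx=5,fy=5,interpolation=cv2.INTER_CUBIC)
for d in range(-30,61,15):
  a=np.radians(d)
  for h in(.125,.100):
    p=(proj('wrist',toW([-.018*np.cos(a),.055-.018*np.sin(a),h],q),s)-(190,120))*5
    print(d,h,p.round())
    cv2.circle(big,tuple(int(v) for v in p),3,(0,0,255) if d%30 else (0,255,0),-1)
cv2.imwrite('pics/w1c.png',big)
E
```

```text
-30 0.125 [235. 376.]
-30 0.1 [250. 339.]
-15 0.125 [262. 385.]
-15 0.1 [275. 347.]
0 0.125 [291. 386.]
0 0.1 [301. 348.]
15 0.125 [319. 380.]
15 0.1 [327. 343.]
30 0.125 [344. 368.]
30 0.1 [350. 331.]
45 0.125 [365. 349.]
45 0.1 [370. 314.]
60 0.125 [381. 325.]
60 0.1 [384. 292.]
```

View pics/w1c.png

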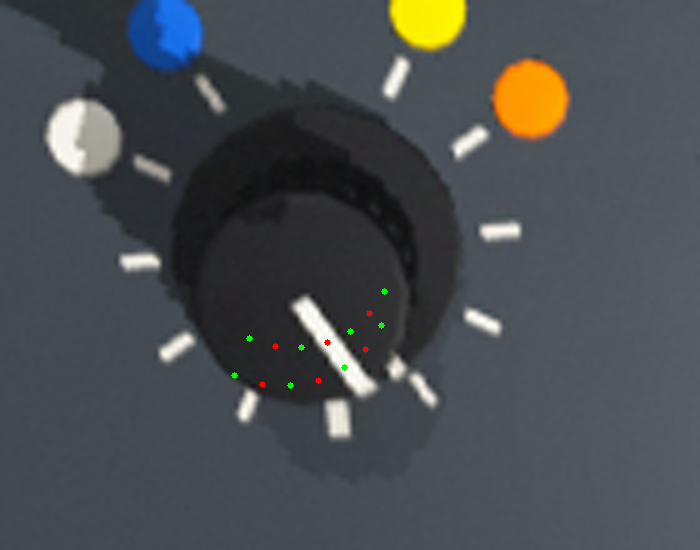

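Pointer confirmed at the +30° click. Descending over the dial.

Call:
arm_command:
  rows:
    - [[1.28, -1.0, 0], [0, 0, 0], -1]
    - [[1.28, -1.0, 0.5], [0, 0, 0], -1]
    - [[0, 0, 2], [0, 0, 0], -1]
    - [[0, 0, 2.5], [0, 0, 0], -1]
    - [[0, 0, 2.5], [0, 0, 0], -1]
    - [[0, 0, 2.5], [0, 0, 0], -1]
    - [[0, 0, 2], [0, 0, 0], -1]
    - [[0, 0, 1], [0, 0, 0], -1]
    - [[0, 0, 1.0], [0, 0, 0], -1]
    - [[0, 0, 0], [0, 0, 0], -1]

```text
time_s: 2.65
ee_pos: [0.5705, 0.1183, 0.1086]
ee_rot: [-3.091, -0.559, 0.005]
wrist_force: [0.3, -1.4, 0.2]
gripper_width: 0.0854
finger_force: 0.0
```

```bash
python3 wr.py w2|tail -12
```

```text
2.65 [0.57045993 0.11834287 0.10855373] [ 0.09  0.38  1.67 -0.    1.09  1.3 ] [ 0.30977578 -1.35450592  0.17455948]
[[ 0.937  0.35  -0.003]
 [ 0.35  -0.937 -0.   ]
 [-0.003 -0.001 -1.   ]]
white [181.5 217.3] (array([182.25806452, 216.92409867]), np.int64(527)) [ 0.0003 -0.0003  0.    ]
blue [209.9 181.8] (array([210.03442341, 181.06712565]), np.int64(581)) [0.0004 0.     0.    ]
orange [341.  204.7] (array([335.41176471, 201.73529412]), np.int64(102)) [0.0005 0.0034 0.    ]
yellow [305.2 174. ] (array([304.57762938, 172.69616027]), np.int64(599)) [0.0005 0.0006 0.    ]
dialtop [261.94276119 304.40671363]
tool cm to dial: [ 0.59334999 -0.49542462 -1.72699085]
```

View pics/w2.png

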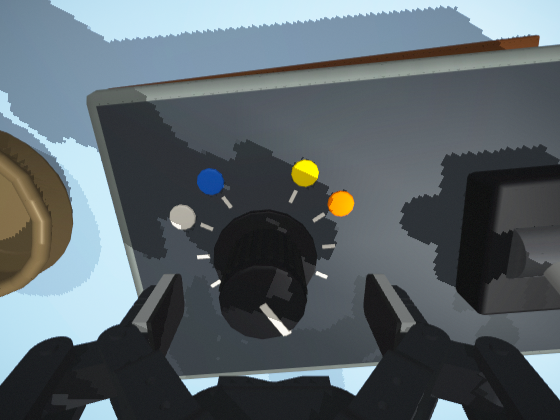

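The knob sits between the open fingers, slightly left and ahead. All discs agree with the fit to under 1 mm, apart from orange, which is partly masked. Centring by +0.6, −0.5 cm.

Call:
arm_command:
  rows:
    - [[0.3, -0.25, 0], [0, 0, 0], -1]
    - [[0.3, -0.25, 0], [0, 0, 0], -1]
    - [[0, 0, 0], [0, 0, 0], -1]
    - [[0, 0, 0], [0, 0, 0], -1]
    - [[0, 0, 0], [0, 0, 0], -1]
    - [[0, 0, 0], [0, 0, 0], -1]
    - [[0, 0, 0], [0, 0, 0], -1]
    - [[0, 0, 0], [0, 0, 0], -1]
    - [[0, 0, 0], [0, 0, 0], -1]
    - [[0, 0, 0], [0, 0, 0], -1]

```text
time_s: 3.53
ee_pos: [0.5751, 0.1253, 0.1103]
ee_rot: [3.091, 0.56, -0.0]
wrist_force: [-0.3, 0.7, 1.1]
gripper_width: 0.0855
finger_force: 0.0
```

```bash
python3 wr.py w3|sed -n '1p;$p'
```

```text
3.5333 [0.57514601 0.12534711 0.11025892] [ 0.1   0.39  1.66 -0.    1.1   1.31] [-0.27632636  0.67945915  1.1113646 ]
tool cm to dial: [-0.08603282 -0.002197   -1.55510151]
```

Call:
arm_command:
  rows:
    - [[-0.08, 0, 0], [0, 0, 0], 1]
    - [[0, 0, 0], [0, 0, 0], 1]
    - [[0, 0, 0], [0, 0, 0], 1]
    - [[0, 0, 0], [0, 0, 0], 1]
    - [[0, 0, 0], [0, 0, 0], 1]
    - [[0, 0, 0], [0, 0, 0], 1]
    - [[0, 0, 0], [0, 0, 0], 1]
    - [[0, 0, 0], [0, 0, 0], 1]
    - [[0, 0, 0], [0, 0, 0], 1]
    - [[0, 0, 0], [0, 0, 0], 1]
  squeeze: 60

```text
time_s: 4.42
ee_pos: [0.5745, 0.1249, 0.1105]
ee_rot: [3.091, 0.561, 0.0]
wrist_force: [-0.3, -2.0, 4.3]
gripper_width: 0.0346
finger_force: 59.5
```

Call:
arm_command:
  rows:
    - [[0, 0, 0.1], [0, 0, 0], 1]
    - [[0, 0, 0.1], [0, 0, 0], 1]
    - [[0, 0, 0.1], [0, 0, 0], 1]
    - [[0, 0, 0.1], [0, 0, 0], 1]
    - [[0, 0, 0.1], [0, 0, 0], 1]
    - [[0, 0, 0.1], [0, 0, 0], 1]
    - [[0, 0, 0], [0, 0, 0], 1]
    - [[0, 0, 0], [0, 0, 0], 1]
    - [[0, 0, 0], [0, 0, 0], 1]
    - [[0, 0, 0], [0, 0, 0], 1]

```text
time_s: 5.25
ee_pos: [0.5746, 0.1249, 0.1052]
ee_rot: [3.091, 0.561, 0.001]
wrist_force: [-1.1, -2.0, 8.0]
gripper_width: 0.0346
finger_force: 59.9
```

Call:
arm_command:
  rows:
    - [[0, 0, 0.1], [0, 0, 0], 1]
    - [[0, 0, 0.1], [0, 0, 0], 1]
    - [[0, 0, 0.1], [0, 0, 0], 1]
    - [[0, 0, 0.05], [0, 0, 0], 1]
    - [[0, 0, 0], [0, 0, 0], 1]
    - [[0, 0, 0], [0, 0, 0], 1]
    - [[0, 0, 0], [0, 0, 0], 1]
    - [[0, 0, 0], [0, 0, 0], 1]
    - [[0, 0, 0], [0, 0, 0], 1]
    - [[0, 0, 0], [0, 0, 0], 1]

```text
time_s: 6.08
ee_pos: [0.5746, 0.1249, 0.1025]
ee_rot: [3.091, 0.561, 0.002]
wrist_force: [-2.8, -1.9, 11.4]
gripper_width: 0.0346
finger_force: 60.2
```

Call:
arm_command:
  rows:
    - [[0, 0, 0.05], [0, 0, 0], 1]
    - [[0, 0, 0.04], [0, 0, 0], 1]
    - [[0, 0, 0], [0, 0, 0], 1]
    - [[0, 0, 0], [0, 0, 0], 1]
    - [[0, 0, 0], [0, 0, -2], 1]
    - [[0, 0, 0], [0, 0, -4], 1]
    - [[0, 0, 0], [0, 0, -4], 1]
    - [[0, 0, 0], [0, 0, -4], 1]
    - [[0, 0, 0], [0, 0, -4], 1]
    - [[0, 0, 0], [0, 0, -4], 1]

```text
time_s: 6.92
ee_pos: [0.5747, 0.1248, 0.102]
ee_rot: [2.924, 1.145, 0.002]
wrist_force: [-3.6, -2.5, 14.2]
gripper_width: 0.0349
finger_force: 60.8
```

```bash
python3 -c "
from h import *
s=telemetry.read_state();print(s['joints'],s['moment'],R.from_rotvec(s['ee_rot']).as_matrix().round(3))"
```

```text
[ 9.60458402e-02  3.92426669e-01  1.67031426e+00 -8.74584574e-04
  1.07729493e+00  9.20933727e-01] [-0.40729671  0.64439997 -0.04333407] [[ 0.734  0.679  0.002]
 [ 0.679 -0.734 -0.001]
 [ 0.001  0.002 -1.   ]]
```

Call:
arm_command:
  rows:
    - [[0, 0, 0], [0, 0, -5.5], 1]
    - [[0, 0, 0], [0, 0, -5.5], 1]
    - [[0, 0, 0], [0, 0, -5.5], 1]
    - [[0, 0, 0], [0, 0, -5.5], 1]
    - [[0, 0, 0], [0, 0, -5.5], 1]
    - [[0, 0, 0], [0, 0, -5.5], 1]
    - [[0, 0, 0], [0, 0, -5.5], 1]
    - [[0, 0, 0], [0, 0, -5.5], 1]
    - [[0, 0, 0], [0, 0, 0], 1]
    - [[0, 0, 0], [0, 0, 0], 1]

```text
time_s: 7.75
ee_pos: [0.5749, 0.1246, 0.102]
ee_rot: [2.285, 2.153, 0.001]
wrist_force: [-2.7, -3.6, 13.2]
gripper_width: 0.0348
finger_force: 60.7
```

```bash
python3 wr.py w4
```

```text
7.75 [0.5749239  0.12457077 0.10203186] [ 0.1   0.39  1.67 -0.    1.08  0.16] [-2.69180594 -3.55786652 13.24343373]
[[ 0.06   0.998  0.002]
 [ 0.998 -0.06  -0.001]
 [-0.001  0.002 -1.   ]]
white [275.8 179.9] (array([275.35725678, 179.4800638 ]), np.int64(627)) [-0.0002  0.0002  0.    ]
blue [324.5 193.9] (array([323.60685155, 192.64763458]), np.int64(613)) [-0.0004  0.0006  0.    ]
orange [347.3 308.6] (array([353.90909091, 301.45454545]), np.int64(44)) [0.0036 0.0044 0.    ]
yellow [363.8 270.4] (array([363.39043825, 268.54183267]), np.int64(502)) [-0.0002  0.0011  0.    ]
dialtop [273.74756648 327.55860585]
tool cm to dial: [ 0.04392977 -0.0570093  -2.37797621]
```

View pics/w4.png

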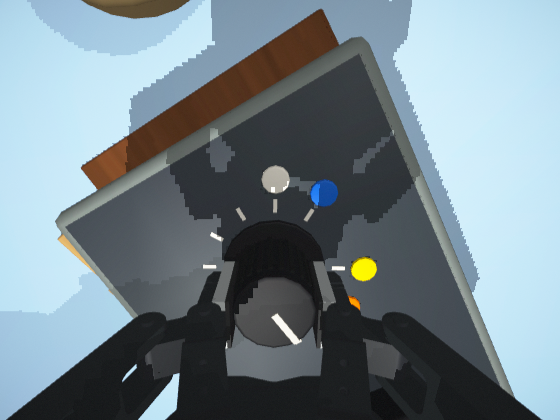

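The pointer (275,316)→(297,342) keeps its place relative to the fingers, so there is no slip. 66° is done and 24° remains.

Call:
arm_command:
  rows:
    - [[0, 0, 0], [0, 0, -5], 1]
    - [[0, 0, 0], [0, 0, -5], 1]
    - [[0, 0, 0], [0, 0, -5], 1]
    - [[0, 0, 0], [0, 0, -5], 1]
    - [[0, 0, 0], [0, 0, -4], 1]
    - [[0, 0, 0], [0, 0, 0], 1]
    - [[0, 0, 0], [0, 0, 0], 1]
    - [[0, 0, 0], [0, 0, 0], 1]
    - [[0, 0, 0], [0, 0, 0], 1]
    - [[0, 0, 0], [0, 0, 0], 1]

```text
time_s: 8.63
ee_pos: [0.5751, 0.1246, 0.102]
ee_rot: [1.787, 2.58, 0.001]
wrist_force: [-2.7, -3.8, 12.7]
gripper_width: 0.0346
finger_force: 60.7
```

```bash
python3 - <<'E'
from fit import *
q=np.array([0.59779,0.07532,0.01681,0.44060])
s=telemetry.read_state(); im=save('wrist','w5')
Rm=R.from_rotvec(s['ee_rot']).as_matrix();print(np.degrees(np.arctan2(Rm[1,0],Rm[0,0])))
c=proj('wrist',toW([0,.055,.117],q),s)
g=cv2.cvtColor(im,cv2.COLOR_RGB2HSV).astype(int); vv,uu=np.mgrid[:420,:560]
m=(np.hypot(uu-c[0],vv-c[1])<40)&(g[...,1]<50)&(g[...,2]>150)&(vv>c[1]-25)
n,l,st,ce=cv2.connectedComponentsWithStats(m.astype(np.uint8))
for i in range(1,n):
  if st[i,4]>20:
    P=np.array([(ray('wrist',(u,v),q[2]+.117,s)-toW([0,.055,.117],q))[:2] for v,u in zip(*np.nonzero(l==i))])
    w=P.mean(0); U=np.linalg.svd(P-w)[2][0]; U*=np.sign(U@w)
    f=lambda d:(np.degrees(np.arctan2(d[1],d[0])-q[3])-180+180)%360-180
    print(st[i],w,'dial deg by dir',((np.degrees(np.arctan2(U[1],U[0])-q[3])-180)+180)%360-180,'by centroid',((np.degrees(np.arctan2(w[1],w[0])-q[3])-180)+180)%360-180)
E
```

```text
110.58006330243875
[272 314  30  31 266] [ 0.00726876 -0.0049521 ] dial deg by dir 121.02868091810893 by centroid 120.48942502134923
```

Pointer measures 120.5°. Letting the dial rise, then releasing.

Call:
arm_command:
  rows:
    - [[0, 0, -0.2], [0, 0, 0], 1]
    - [[0, 0, -0.2], [0, 0, 0], 1]
    - [[0, 0, -0.2], [0, 0, 0], 1]
    - [[0, 0, -0.2], [0, 0, 0], 1]
    - [[0, 0, -0.1], [0, 0, 0], 1]
    - [[0, 0, 0], [0, 0, 0], 1]
    - [[0, 0, 0], [0, 0, 0], 1]
    - [[0, 0, 0], [0, 0, 0], -1]
    - [[0, 0, 0], [0, 0, 0], -1]
    - [[0, 0, 0], [0, 0, 0], -1]

```text
time_s: 9.52
ee_pos: [0.5737, 0.1257, 0.108]
ee_rot: [-1.789, -2.58, 0.0]
wrist_force: [-0.4, -0.1, -0.8]
gripper_width: 0.0698
finger_force: 0.0
```

Call:
arm_command:
  rows:
    - [[0, 0, 0], [0, 0, 0], -1]
    - [[0, 0, 0], [0, 0, 0], -1]
    - [[0, 0, 0], [0, 0, 0], -1]
    - [[0, 0, 0], [0, 0, 0], -1]
    - [[0, 0, -2], [0, 0, 0], -1]
    - [[0, 0, -3], [0, 0, 0], -1]
    - [[0, 0, -4], [0, 0, 0], -1]
    - [[0, 0, -4], [0, 0, 0], -1]
    - [[0, 0, 0], [0, 0, 0], -1]
    - [[0, 0, 0], [0, 0, 0], -1]

```text
time_s: 10.35
ee_pos: [0.5761, 0.1254, 0.2421]
ee_rot: [1.786, 2.578, 0.007]
wrist_force: [-0.4, -0.3, -1.2]
gripper_width: 0.0855
finger_force: 0.0
```

```bash
python3 wr.py w6
```

```text
10.35 [0.57610382 0.12540051 0.24206511] [ 0.1   0.29  1.46  0.    1.39 -0.26] [-0.44209856 -0.29112788 -1.20732846]
[[-0.351  0.936  0.007]
 [ 0.936  0.351  0.001]
 [-0.002  0.007 -1.   ]]
white [293.7 150.8] (array([292.51010101, 151.18686869]), np.int64(198)) [-0.0009 -0.0007  0.    ]
blue [313.9 168.3] (array([313.23333333, 167.9       ]), np.int64(180)) [-0.0007  0.0002  0.    ]
orange [298.8 235.3] (array([298.20588235, 233.61764706]), np.int64(34)) [-0.0013  0.0014  0.    ]
yellow [315.9 217.2] (array([315.56962025, 216.44303797]), np.int64(158)) [-0.0006  0.0006  0.    ]
dialtop [271.14313157 212.85508145]
tool cm to dial: [ 0.05163185 -0.25492058 11.62399723]
```

View pics/w6.png

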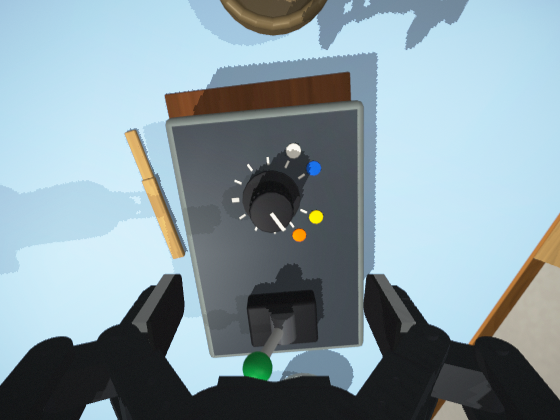

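```bash
python3 - <<'E'
from fit import *
q=np.array([0.59779,0.07532,0.01681,0.44060])
s=telemetry.read_state(); im=cv2.imread('pics/w6.png')[:,:,::-1].copy()
o=toW([0,.055,.125],q);c=proj('wrist',o,s)
g=cv2.cvtColor(im,cv2.COLOR_RGB2HSV).astype(int); vv,uu=np.mgrid[:420,:560]
m=(np.hypot(uu-c[0],vv-c[1])<22)&(g[...,1]<50)&(g[...,2]>150)
n,l,st,ce=cv2.connectedComponentsWithStats(m.astype(np.uint8))
for i in range(1,n):
  if st[i,4]>8:
    P=np.array([(ray('wrist',(u,v),o[2],s)-o)[:2] for v,u in zip(*np.nonzero(l==i))]);w=P.mean(0);U=np.linalg.svd(P-w)[2][0];U*=np.sign(U@w)
    print(st[i],w,[(np.degrees(np.arctan2(d[1],d[0])-q[3]))%360-180 for d in(U,w)])
t=toW([-.075,-.075,0],q);t[2]=.158
Rm=R.from_euler('z',q[3]+np.pi/2).as_matrix()@np.diag([1,-1,-1]);print(Rm.round(3),t,100*Rm.T@(t-s['ee_pos']))
E
```

```text
[270 213  16  18  87] [ 0.00515217 -0.00472313] [np.float64(121.43237269286891), np.float64(112.24317692311416)]
[290 222   3   5  11] [ 0.01621565 -0.00254616] [np.float64(108.52116938791187), np.float64(145.83183123056222)]
[[-0.426  0.904  0.   ]
 [ 0.904  0.426  0.   ]
 [ 0.     0.    -1.   ]] [ 0.56193897 -0.02450336  0.158     ] [-12.99869122  -7.53753378   8.17336582]
```

The dial is on the orange click (121°) and up. Now to the lever, fingers shut, pushing along tool +y.

Call:
arm_command:
  rows:
    - [[0, 0, 0], [0, 0, -4.6], 1]
    - [[-2.2, -1.25, 0], [0, 0, 0], 1]
    - [[-2.2, -1.25, 0], [0, 0, 0], 1]
    - [[-2.2, -1.25, 0], [0, 0, 0], 1]
    - [[-2.2, -1.25, 0], [0, 0, 0], 1]
    - [[-2.2, -1.25, 0], [0, 0, 0], 1]
    - [[-2.0, -1.3, 0], [0, 0, 0], 1]
    - [[0, 0, 0], [0, 0, 0], 1]
    - [[0, 0, 0], [0, 0, 0], 1]
    - [[0, 0, 0], [0, 0, 0], 1]

```text
time_s: 11.23
ee_pos: [0.5607, -0.0241, 0.2375]
ee_rot: [-1.683, -2.649, 0.001]
wrist_force: [1.0, -0.3, 1.0]
gripper_width: 0.0001
finger_force: 0.0
```

Call:
arm_command:
  rows:
    - [[0, 0, 2], [0, 0, 0], 1]
    - [[0, 0, 2], [0, 0, 0], 1]
    - [[0, 0, 2], [0, 0, 0], 1]
    - [[0, 0, 2], [0, 0, 0], 1]
    - [[0, 0, 0.2], [0, 0, 0], 1]
    - [[0, 0, 0], [0, 0, 0], 1]
    - [[0, 0, 0], [0, 0, 0], 1]
    - [[0, 0, 0], [0, 0, 0], 1]
    - [[0, 0, 0], [0, 0, 0], 1]
    - [[0, 0, 0], [0, 0, 0], 1]

```text
time_s: 12.07
ee_pos: [0.562, -0.0246, 0.158]
ee_rot: [1.683, 2.65, 0.001]
wrist_force: [-1.1, 0.3, 0.1]
gripper_width: -0.0
finger_force: 0.0
```

```bash
cat > c.py <<'E'
from fit import *
q=np.array([0.59779,0.07532,0.01681,0.44060])
s=telemetry.read_state();p=s['ee_pos'];Rz=R.from_euler('z',-q[3]).as_matrix()
print('ctrl frame',Rz@(p-[q[0],q[1],0]),s['gripper_width'],R.from_rotvec(s['ee_rot']).as_matrix().round(3), Rz@s['wrist_force'])
E
python3 c.py; python3 -c "from h import *;save('scene','s7')"
```

```text
ctrl frame [-0.07497985 -0.07514938  0.15802121] -3.856881645685512e-05 [[-0.425  0.905  0.002]
 [ 0.905  0.425 -0.   ]
 [-0.001  0.002 -1.   ]] [-0.9096367   0.74679057  0.13701158]
```

View pics/s7.png

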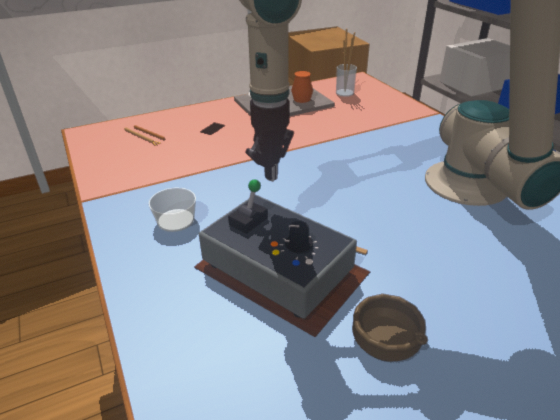

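The shut fingertips at (270,175) stand on the robot's side of the green ball (254,186). Pushing.

Call:
arm_command:
  rows:
    - [[0, 0.8, 0], [0, 0, 0], 1]
    - [[0, 0.8, 0], [0, 0, 0], 1]
    - [[0, 0.8, 0], [0, 0, 0], 1]
    - [[0, 0.8, 0], [0, 0, 0], 1]
    - [[0, 0.8, 0], [0, 0, 0], 1]
    - [[0, 0.8, 0], [0, 0, 0], 1]
    - [[0, 0.8, 0], [0, 0, 0], 1]
    - [[0, 0.8, 0], [0, 0, 0], 1]
    - [[0, 0.5, 0], [0, 0, 0], 1]
    - [[0, 0, 0], [0, 0, 0], 1]

```text
time_s: 12.95
ee_pos: [0.6252, 0.0054, 0.1565]
ee_rot: [1.683, 2.652, 0.001]
wrist_force: [0.1, -0.3, -0.4]
gripper_width: -0.0
finger_force: 0.0
```

```bash
python3 c.py
```

```text
ctrl frame [-0.00504461 -0.07492518  0.15645179] -4.7076553927983175e-05 [[-0.426  0.905  0.001]
 [ 0.905  0.426  0.   ]
 [-0.     0.001 -1.   ]] [-0.04020715 -0.29512203 -0.40778577]
```

Call:
arm_command:
  rows:
    - [[0, 0.15, 0], [0, 0, 0], 1]
    - [[0, 0.15, 0], [0, 0, 0], 1]
    - [[0, 0.15, 0], [0, 0, 0], 1]
    - [[0, 0.15, 0], [0, 0, 0], 1]
    - [[0, 0, 0], [0, 0, 0], 1]
    - [[0, 0, 0], [0, 0, 0], 1]
    - [[0, 0, 0], [0, 0, 0], 1]
    - [[0, 0, 0], [0, 0, 0], 1]
    - [[0, 0, 0], [0, 0, 0], 1]
    - [[0, 0, 0], [0, 0, 0], 1]

```text
time_s: 13.78
ee_pos: [0.6292, 0.0072, 0.1569]
ee_rot: [1.684, 2.652, -0.0]
wrist_force: [-0.5, -0.4, -1.2]
gripper_width: -0.0001
finger_force: 0.5
```

```bash
python3 c.py
```

```text
ctrl frame [-0.00063409 -0.07498754  0.15693434] -6.437767166648957e-05 [[-0.425  0.905  0.   ]
 [ 0.905  0.425 -0.   ]
 [-0.    -0.    -1.   ]] [-0.58784285 -0.12718799 -1.15199759]
```

Call:
arm_command:
  rows:
    - [[0, 0.1, 0], [0, 0, 0], 1]
    - [[0, 0.1, 0], [0, 0, 0], 1]
    - [[0, 0.1, 0], [0, 0, 0], 1]
    - [[0, 0.1, 0], [0, 0, 0], 1]
    - [[0, 0, 0], [0, 0, 0], 1]
    - [[0, 0, 0], [0, 0, 0], 1]
    - [[0, 0, 0], [0, 0, 0], 1]
    - [[0, 0, 0], [0, 0, 0], 1]
    - [[0, 0, 0], [0, 0, 0], 1]
    - [[0, 0, 0], [0, 0, 0], 1]

```text
time_s: 14.62
ee_pos: [0.6331, 0.009, 0.157]
ee_rot: [1.684, 2.651, 0.0]
wrist_force: [0.8, 0.2, -1.1]
gripper_width: -0.0001
finger_force: 0.1
```

```bash
python3 c.py|grep -v '^ '; python3 - <<'E'
from fit import *
q=np.array([0.59779,0.07532,0.01681,0.44060])
im=save('scene','s8')
for a in(.6,.7,.8,.9,1.):print(a,proj('scene',toW([.06*np.sin(a-.5),-.075,.097+.06*np.cos(a-.5)],q)).round(1))
print(cent(im,(240,195),22,H['green']))
E
```

```text
ctrl frame [ 0.00362302 -0.07505217  0.15703231] -0.00011941931693021662 [[-0.425  0.905  0.001]
0.6 [244.3 190.3]
0.7 [242.2 192. ]
0.8 [240.3 193.9]
0.9 [238.4 196.1]
1.0 [236.6 198.4]
(array([236.21276596, 197.53191489]), np.int64(94))
```

Call:
arm_command:
  rows:
    - [[0, 0.1, 0], [0, 0, 0], 1]
    - [[0, 0.1, 0], [0, 0, 0], 1]
    - [[0, 0.1, 0], [0, 0, 0], 1]
    - [[0, 0, 0], [0, 0, 0], 1]
    - [[0, 0, 0], [0, 0, 0], 1]
    - [[0, 0, 0], [0, 0, 0], 1]
    - [[0, 0, 0], [0, 0, 0], 1]
    - [[0, 0, 0], [0, 0, 0], 1]
    - [[0, 0, 0], [0, 0, 0], 1]
    - [[0, 0, 0], [0, 0, 0], 1]

```text
time_s: 15.5
ee_pos: [0.6339, 0.0094, 0.1568]
ee_rot: [-1.683, -2.65, 0.005]
wrist_force: [-5.3, -1.6, 1.6]
gripper_width: 0.0001
finger_force: 2.8
```

```bash
python3 c.py
```

```text
ctrl frame [ 0.00451276 -0.07499857  0.15679667] 6.651280200053729e-05 [[-0.425  0.905 -0.004]
 [ 0.905  0.425 -0.002]
 [ 0.    -0.004 -1.   ]] [-5.47863463  0.77658259  1.57900279]
```

Stop reached (the force has risen to 5.5 N). Backing off along −y and up, then a check.

Call:
arm_command:
  rows:
    - [[0, -1.0, 0], [0, 0, 0], 1]
    - [[0, -2, 0], [0, 0, 0], 1]
    - [[0, -2, 0], [0, 0, 0], 1]
    - [[0, -1, -2], [0, 0, 0], 1]
    - [[0, 0, -3], [0, 0, 0], 1]
    - [[0, 0, -3], [0, 0, 0], 1]
    - [[0, 0, -2], [0, 0, 0], 1]
    - [[0, 0, 0], [0, 0, 0], 1]
    - [[0, 0, 0], [0, 0, 0], 1]
    - [[0, 0, 0], [0, 0, 0], 1]

```text
time_s: 16.33
ee_pos: [0.5807, -0.0151, 0.2561]
ee_rot: [-1.684, -2.651, 0.0]
wrist_force: [0.5, 1.0, -0.1]
gripper_width: 0.0002
finger_force: 0.0
```

```bash
python3 - <<'E'
from h import *
a=save('scene','s9');b=save('top','t9')
o=cv2.imread('pics/top0.png')[:,:,::-1]
big=np.hstack([cv2.resize(a[170:300,200:360],None,fx=2.5,fy=2.5,interpolation=cv2.INTER_CUBIC),cv2.resize(b[90:260,110:400],None,fx=1.35,fy=1.9)])if 0 else cv2.resize(a[170:300,200:360],None,fx=4,fy=4,interpolation=cv2.INTER_CUBIC)
cv2.imwrite('pics/c9.png',big[:,:,::-1])
from fit import cent,H
print(cent(a,(238,196),22,H['green']))
E
```

```text
(array([236.08695652, 197.63043478]), np.int64(92))
```

View pics/c9.png

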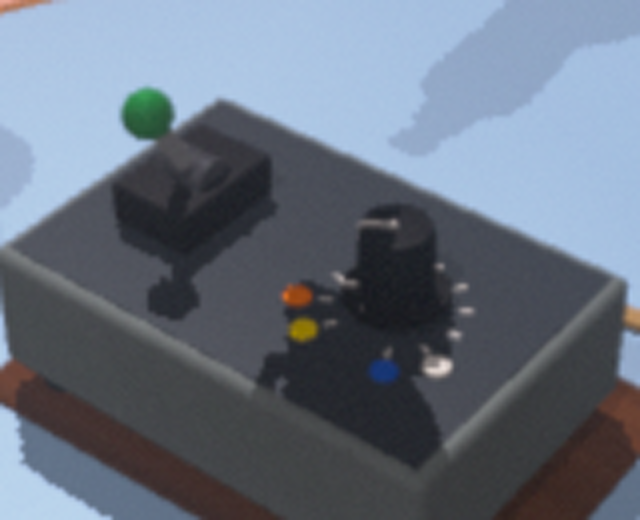

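The lever is fully over (ball at (236,198), matching 1.0 rad). The pointer line runs from the knob's centre toward the orange disc. The robot touches nothing, so I'm handing in.

```bash
python3 -c "
from workcell import workorder;print(workorder.finish_job())"
```

```text
the job is handed in; nothing more can be done
None
```

The job is handed in, but no verdict came back: the dial reads up on the orange disc's click (about 121°, target 120°), the start lever is against its back stop, and nothing touched the bowl, tub or knife, though I did not re-measure their positions.

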